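# Pin the swing-in filter arm into its yoke

## Robot

A 7-joint arm with a two-finger parallel gripper is mounted at the origin on a cart in front of the work surface, level with it; the furniture and walls round the work are solid. World frame = base frame: x ahead of the robot, y to its left, z up, the work surface at z = 0. Lengths are in m, angles in degrees, forces in N, time in s.
With the tool pointing down it reaches from about 0.35 to 0.9 m from the base axis. Payload 19.9 kg.
Tool frame: the origin (TCP) lies at the very end of the fingers, on their centre line; the grasp point (between the pads) lies tcp_to_grasp behind it (tcp_to_grasp is the distance from the TCP to the grasp point, in m); z points along the fingers, y is the line along which they close (so a half turn about z gives the same grasp; the last joint's range is limited). The gripper opens to 94 mm and grips with 3 to 60 N. Pads are 16 mm wide; open, the fingers measure 119 mm over their backs; the gripper's body (75 mm by 177 mm) begins 78 mm behind the grasp point.
Start: joints at [70.732, 23.915, -0.59, 92.452, 0.269, 63.638, -3.037], TCP at [0.182, -0.598, 0.205] pointing down, gripper open.
Joint ranges: [-161.28, 161.28], [-22.2, 115.67], [-73.04, 71.86], [3.21, 147.25], [-68.34, 248.33], [10.77, 114.83], [-161.83, 161.83]. Speed limits (degrees/s): [108.29, 108.29, 136.94, 136.94, 172.46, 172.46, 172.46].

## Interface

Orientations are given as [roll, pitch, yaw] about the fixed x, y, z axes, in that order (R = Rz(yaw) Ry(pitch) Rx(roll)).
In Python, from workcell import observe, get_image, calibration, job_done, tcp_to_grasp gives the robot as it stands.
- The arm moves only by the shell command python3 -m jog 'ROWS' [OPENING]. ROWS is JSON, a list of rows, each a list of 6 numbers: the shift along the tool's x, y, z in units of 80 mm (1.0 is 80 mm), then the turn, a rotation vector about the tool's x, y, z in units of 1.5 rad (1.0 is 1.5 rad). In form: [[dx, dy, dz, rx, ry, rz], ...]. A call has 1 to 12 rows; each row shifts and turns the commanded pose from where the row before left it, along the tool's axes as they then stand; what a row does not reach is not made up. A row lasts 1/12 s, in which the tool goes at most 41.7 mm and 7.16 degrees, less where a joint would pass 70% of its speed; a pose out of reach is approached as far as the arm can. A call with a number of a shift or a turn outside -1 to 1 is refused whole. A call with a gripper value outside its range is refused whole. OPENING is the opening, from -1 (shut) to 1 (fully open), set as the call begins (- or left out, the last holds). The fingers move at their own pace and stop on an object; the grip force is fixed at half the most. Time passes only in rows, so rows that do not move let the fingers close. It gives the time, the measured TCP pose, the force, the opening and the grip force at its end, in the units of the state.
- observe(): the state, without advancing time (a new reading comes with each control period).
- get_image(name): name is "scene" or "top"; returns the picture (384x512x3 uint8, blue, green, red); there is no depth.
- calibration(name): a dict with "fx", "fy", "cx", "cy" (pixels), "position" and "rotation" of the camera in the world. Camera axes: x right, y up, looking along -z (the intrinsics and any distortion apply to the point x, -y, -z); pixel columns grow to the right and rows downward; lengths in m; the calibration is good to about 2 mm. A picture is of the moment at which its call begins. calibration takes no time and is no camera call.
- job_done(): hands the job in; it is judged then, once.
The state is a dict: "clock": time; "q": joint angles; "joint_vel": joint speeds; "tau": joint torques, N m; "position": TCP position; "tool_rot": TCP orientation; "wrist_force": force on the tool from outside, world axes, zero at the start; "moment": the same for the moment, N m; "opening": finger opening in m; "finger_force": force on a finger pad.
Only numpy, scipy, OpenCV 4.12 (cv2) and the standard library are available. Lean on these libraries where they do the work, as an engineer would, in place of code of your own. Each camera call takes 0.05 s, during which the arm holds its last target. There are 200 camera calls.

## Task

Swing the filter arm in until its lug is between the yoke's ears and you feel it against the spring plunger, then take the red-knobbed pin from its stand and pass it down through the upper ear, the lug's eye and the lower ear until its collar sits flush on the yoke. Feel your way and press gently, on the arm as with the pin: light finger force does it; more than 25 N on the arm or 35 N on the pin would spoil the pivot and the bores. Leave the pin upright in the yoke and the other things on the bench where they are.

Things in the scene. Friction and masses are not known exactly. Their poses are not given: they have to be found in the camera images.
- board: Black optical breadboard, 140 x 220 x 12 mm, fixed to the bench. Frame: centre of its underside, z up; the yoke opens to its -x. On its middle line (x = 0) the swing arm's pivot post stands at y = +75 mm, the yoke's pin line at y = -55 mm. An emitter on a post (top 75 mm over the bench) stands at (55, 40) mm.
- seat (a point): Centre of the upper ear's top face, at the mouth of its bore (board frame 0, -55, 60 mm; x, y as the board's, z up the pin line). The yoke: two level round aluminium ears, 31 mm diameter, bores 13.5 mm, 52-60 and 30-38 mm over the bench, joined by an upright web 34 mm wide whose face is 22.8 mm behind (+x of) the pin line. The pin's collar rests on this face.
- plunger_tip (a point): Where the tip of the brass spring plunger stands when out, between the ears at lug height (board frame 20, -55, 45 mm). It slides into the web, +x: about 1.5 N to start it, 5 N at 2.6 mm. It stops the lug softly; let go, it pushes the eye back to 1.8 mm short of the pin line (towards -x), where the eye stays until the tapered pin draws it in.
- swing_arm (a joint): Angle (rad) of the swing arm about its upright pivot; positive = swung out towards the board's -x; 0 = straight along the board's -y. Turns stiffly (0.12 N m of friction) and stays where it is left. The arm is a dark bar 24 to 44 mm wide, 50 to 60 mm above the bench, carrying a black filter cube (top at 99 mm), 18 to 56 mm from the pivot.
- lug_slot (a point): Middle of the cross slot in the arm's wide end, 70 mm from the pivot, where the steel lug is clamped to trim the filter. The lug's eye (30 mm diameter, bore 13.5, 40-50 mm over the bench) is 130 mm from the pivot, set up to 12 mm either way across the arm and not tracked: with the eye on the pin line the arm's angle may be -0.1 to +0.1. Go by feel; 0.8 mm past the line is a hard stop.
- finger_knob (a point): Centre of the top of the steel finger knob on the swing arm, 14 mm diameter, upright from 60 to 92 mm above the bench, 92 mm from the pivot; x across the arm, pointing to the yoke's web when in. Push it from its -x side.
- pin: Steel clevis pin with a red ribbed knob, 70 g, upright in its stand. Origin: centre of the collar's underside, z up to the knob. Below: shank 12 mm diameter to z = -33, then a taper to an 8.6 mm tip at z = -45 mm. Above: collar 22 mm diameter, 4 mm thick, neck 14 mm; knob 22 mm diameter from z = 13 to 37 mm, to grip. In the eye it drags under the plunger's side load: press it down with a few N.
- pin_tip (a point): Tip of the pin's taper, 45 mm under the collar.
- pin_stand: Dark round stand, 42 mm diameter (foot 60 mm), 52 mm high, fixed, with a 15 mm hole, 48 mm deep, for the pin. Origin: centre of its underside.
- objective_can: Objective canister with a black lid, 45 mm diameter, 64 mm high, to be left alone.
- slide_box: Grey slide box, 76 x 98 x 36 mm, to be left alone.
- tweezers: Steel tweezers, 124 mm long, to be left alone.
- dust_cap: Black dust cap, 34 mm diameter, 11 mm high, to be left alone.
- lens_tissue: Lens tissue booklet, 65 x 100 x 6 mm, to be left alone.
- oil: Small white bottle with a red cap, 24 mm diameter, 54 mm high, to be left alone.
- cover_glass: Cover-glass box, 33 x 33 x 19 mm, to be left alone.

How it is judged:
By the outcome, as a careful person would: the job done as asked, in the order asked, and still so for the second after the job is handed in, with the robot touching nothing.
It also fails if it takes over 53 s, if anything falls off the work surface, if the arm or the gripper's body presses on something with over 40 N, if the wrist force passes 120 N, or if a joint passes its speed limit or range.

## Working session

There is one attempt and no reset: what is moved stays moved. The work goes in short steps, Python scripts to look and compute and a shell command to move; the robot and the scene stay as the last step left them, time stands still between calls to the robot, and variables do not carry over. Pictures are saved under pics/ and viewed, at most 10 in all, crops included, and the job is handed in when it is done.

```bash
mkdir -p pics; ls
python3 - <<'E'
from workcell import *
import cv2
s=observe();print(s, tcp_to_grasp if not callable(tcp_to_grasp) else tcp_to_grasp())
for n in("scene","top"):
    cv2.imwrite(f"pics/{n}0.png",cv2.resize(get_image(n),(800,600),interpolation=cv2.INTER_CUBIC));print(n,calibration(n))
E
```

```text
pics
{'clock': 0.0, 'q': array([70.73149908, 23.94770236, -0.58996725, 92.48603188,  0.26774922,
       63.63922214, -3.03562436]), 'joint_vel': array([-0.03630834,  0.00662078, -0.01737459, -0.01859658,  0.0095981 ,
        0.03064702,  0.06616722]), 'tau': array([-2.30356636e-03, -8.51255178e+01,  6.37194850e-01, -4.25997949e+01,
       -4.89269290e-02,  1.86669332e-02,  8.29589931e-05]), 'position': array([ 0.18146954, -0.5976664 ,  0.20482526]), 'tool_rot': array([-1.79928535e+02,  4.08324395e-03,  1.68912496e+01]), 'wrist_force': array([ 0.31134283,  0.13466445, -0.44135691]), 'moment': array([-0.00272106, -0.014332  ,  0.01510223]), 'finger_force': 0.0, 'opening': 0.0937410358939377} 0.0188
scene {'fx': 353.56545733355176, 'fy': 353.56545733355176, 'cx': 256.35566311965664, 'cy': 189.3151127543477, 'position': array([-0.24587342,  0.67843087,  0.76095986]), 'rotation': array([  56.86653225,    0.70873647, -129.29678601])}
top {'fx': 375.91168098594267, 'fy': 375.91168098594267, 'cx': 252.70075570159102, 'cy': 197.38623196284328, 'position': array([ 0.45374942, -0.0125067 ,  1.2989367 ]), 'rotation': array([  5.43099116,   1.07429744, -88.33031951])}
```

View pics/scene0.png

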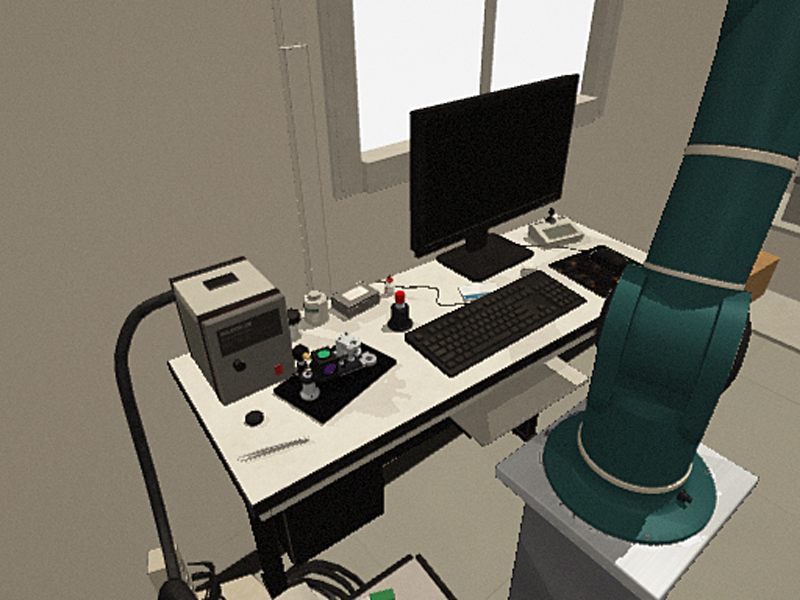

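View pics/top0.png

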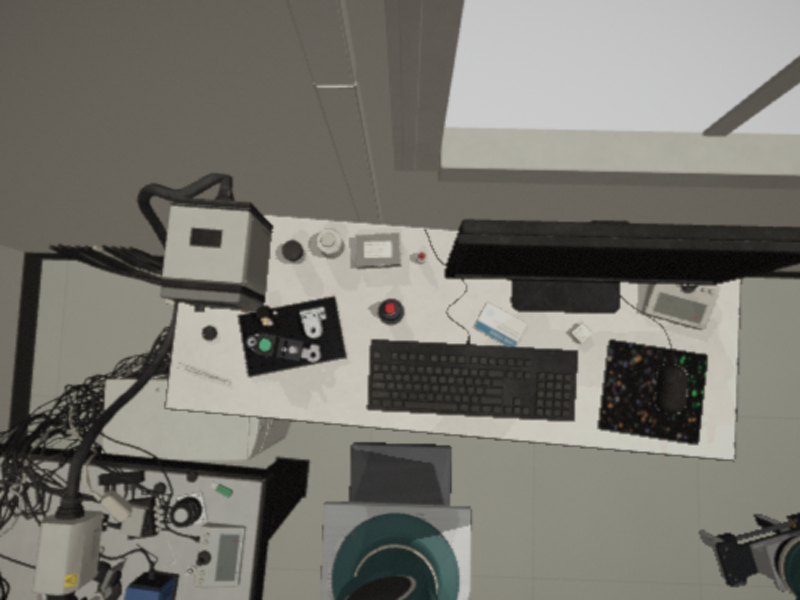

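The top view shows the board centred near (292,336), with the yoke at (313,320), the lug eye at (311,352) and the pivot at about (262,345). The pin's red knob is at (390,310). In the scene view the pin is at (400,297) and the board around (335,378).

```bash
cat > h.py <<'E'
import numpy as np,cv2
from workcell import *
from scipy.spatial.transform import Rotation as R
def cam(n):
    c=calibration(n);return c,R.from_euler('xyz',c['rotation'],degrees=True).as_matrix()
def ray(n,u,v):
    c,M=cam(n);d=M@np.array([(u-c['cx'])/c['fx'],-(v-c['cy'])/c['fy'],-1]);return np.array(c['position']),d
def onz(n,u,v,z):
    o,d=ray(n,u,v);return o+d*(z-o[2])/d[2]
def proj(n,p):
    c,M=cam(n);q=M.T@(np.asarray(p)-c['position']);return np.array([c['cx']+c['fx']*q[0]/-q[2],c['cy']-c['fy']*q[1]/-q[2]])
def crop(n,x,y,w,h,s,name,im=None):
    im=get_image(n) if im is None else im
    cv2.imwrite(name,cv2.resize(im[y:y+h,x:x+w],None,fx=s,fy=s,interpolation=cv2.INTER_CUBIC));return im
E
python3 - <<'E'
from h import *
t=crop("top",145,180,120,75,6,"pics/t1.png");s=crop("scene",165,180,110,95,6,"pics/s1.png")
cv2.imwrite("t.png",t);cv2.imwrite("s.png",s)
for n,im in(("top",t),("scene",s)):
    b,g,r=[im[...,i].astype(int) for i in range(3)]
    m=((r>110)&(g<70)&(b<70)).astype('uint8')
    k,_,st,ce=cv2.connectedComponentsWithStats(m)
    for i in range(1,k):
        if st[i,4]>5: print(n,st[i],ce[i],onz(n,*ce[i],.08))
    dk=(im.max(2)<60).astype('uint8')
    k,_,st,ce=cv2.connectedComponentsWithStats(dk)
    for i in range(1,k):
        if st[i,4]>100: print(n,'dark',st[i],ce[i])
E
```

```text
top [247 194   6   7  36] [249.5        196.83333333] [0.57046701 0.02419991 0.08      ]
top dark [ 88 112  86  45 823] [123.2563791  129.07290401]
top dark [ 285  141  227   59 9421] [392.42893536 164.8645579 ]
top dark [122 147  19  10 174] [131.2183908  151.68965517]
top dark [   0  157  198  227 8485] [ 78.11007661 266.32139069]
top dark [ 153  191   68   49 1846] [184.98916576 214.98320693]
top dark [ 236  218  133   51 5401] [303.32253286 242.84391779]
top dark [ 383  218   69   66 3426] [417.75656743 250.75218914]
top dark [ 224  288   60   35 1477] [253.21191605 307.34800271]
top dark [103 318  26  19 224] [117.91071429 326.15625   ]
top dark [ 215  329   66   55 1991] [249.2320442 362.7503767]
top dark [458 328  54  47 964] [480.16701245 351.58609959]
top dark [502 346  10  38 269] [507.34200743 363.78438662]
top dark [ 83 358  31  26 349] [100.49283668 372.36676218]
top dark [ 68 361  10  23 122] [ 73.43442623 373.50819672]
scene [248 177   3   3   7] [249.         178.28571429] [ 0.6423433 -0.0024021  0.08     ]
scene [253 186   6   6  22] [255.86363636 188.        ] [0.57
[... 221 characters left out ...]
547]
scene dark [  107   157   374   227 20414] [338.58053297 278.17282257]
scene dark [  73  164   84  220 2056] [ 97.56274319 278.18336576]
scene dark [ 259  173  116   68 3411] [315.14599824 205.67458223]
scene dark [130 175  22  11 111] [140.28828829 179.4954955 ]
scene dark [126 185  53  74 390] [145.26153846 213.27179487]
scene dark [248 194  16  18 189] [255.41269841 203.92592593]
scene dark [137 196  44  33 741] [159.42105263 212.27935223]
scene dark [ 175  219   78   52 1810] [211.54640884 243.44475138]
scene dark [328 264  17  19 165] [336.78787879 274.16363636]
scene dark [325 322  29  62 537] [336.48603352 368.13407821]
scene dark [266 355  26  29 136] [278.27941176 369.56617647]
```

View pics/t1.png

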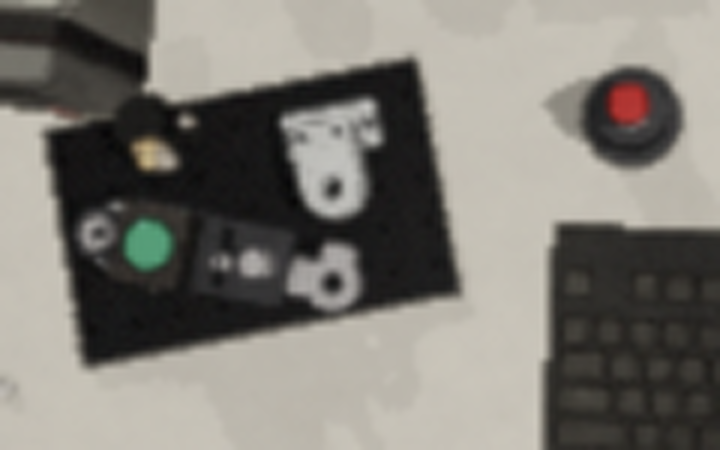

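View pics/s1.png

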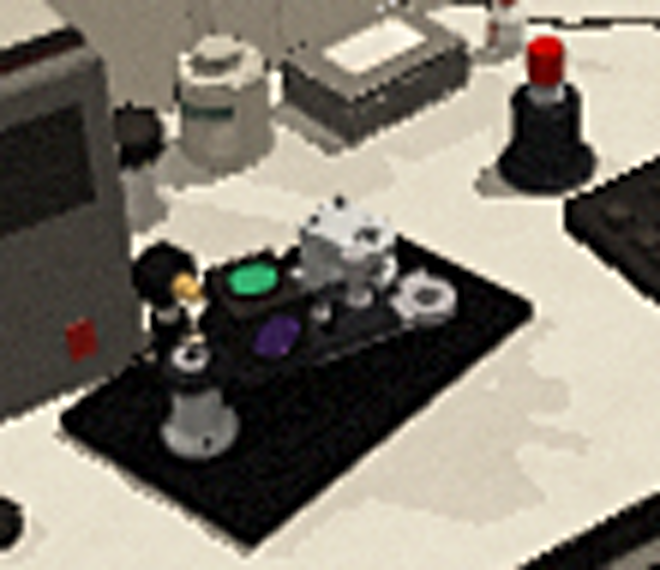

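The top crop shows the upper ear's bore at (332,187), the lug eye at (331,284), the finger knob at about (256,262), the pivot at (97,233) and the pin's knob at (629,104). The board corners are at about (46,130), (415,58), (460,293) and (88,365). In the scene crop, the seat bore is at (370,235), the eye at (428,296) and the red knob at (546,60).

Run:
```python
from h import *
f=lambda X,x0:(X+.5)/6-.5+x0
T=lambda a,b:(f(a,145),f(b,180)); S=lambda a,b:(f(a,165),f(b,180))
tc=[onz("top",*T(*p),.012)[:2] for p in((46,130),(415,58),(460,293),(88,365))]
sc=[onz("scene",*S(*p),.012)[:2] for p in((62,418),(530,308),(250,548))]
tc=np.array(tc);print("corners top",tc.round(4).tolist(),"sides",[round(np.linalg.norm(tc[i]-tc[i-1]),4) for i in range(4)]);print("scene corners",np.array(sc).round(4).tolist())
for n,p,z in(("seat",(332,187),.06),("eye",(331,284),.05),("knob",(256,262),.092),("pivot",(97,233),.06),("pinknob",(629,103),.085),("standrim",(632,112),.052)): print(n,"top",onz("top",*T(*p),z).round(4))
for n,p,z in(("seat",(370,235),.06),("eye",(428,296),.05),("pivot",(191,355),.06),("knob?",(360,296),.092),("pintop",(546,43),.093)): print(n,"scene",onz("scene",*S(*p),z).round(4))
c=tc.mean(0);
# board y axis: from right (yoke side, -y) to left
yv=(tc[0]-tc[1])+(tc[3]-tc[2]);yv/=np.linalg.norm(yv);xv=np.array([yv[1],-yv[0]])
print("c",c,"x",xv,"y",yv,"yaw",np.degrees(np.arctan2(xv[1],xv[0])))
B=lambda x,y:c+x*xv+y*yv
print("pred seat",B(0,-.055),"pivot",B(0,.075),"emit",B(.055,.04))
```

```text
corners top [[0.5525, 0.3616], [0.5999, 0.1505], [0.4659, 0.1196], [0.4189, 0.3303]] sides [np.float64(0.1372), np.float64(0.2164), np.float64(0.1375), np.float64(0.2159)]
scene corners [[0.5489, 0.3651], [0.4619, 0.1258], [0.4096, 0.3398]]
seat top [0.5217 0.1875 0.06  ]
eye top [0.4685 0.1874 0.05  ]
knob top [0.4786 0.2214 0.092 ]
pivot top [0.4926 0.3163 0.06  ]
pinknob top [0.5703 0.0243 0.085 ]
standrim top [0.5684 0.0235 0.052 ]
seat scene [0.5193 0.1888 0.06  ]
eye scene [0.4681 0.1886 0.05  ]
pivot scene [0.4974 0.3135 0.06  ]
knob? scene [0.4475 0.2432 0.092 ]
pintop scene [0.5658 0.0283 0.093 ]
c [0.50931156 0.2404863 ] x [0.97585672 0.21841169] y [-0.21841169  0.97585672] yaw 12.615761036781098
pred seat [0.5213242  0.18681418] pivot [0.49293068 0.31367555] emit [0.55424721 0.29153321]
```

```bash
python3 -m jog '[[0.1,-0.1,0,0,0,0.05],[0.3,-0.28,0,0,0,0],[0.35,-0.327,0,0,0,0],[0.35,-0.327,0,0,0,0],[0.35,-0.327,0,0,0,0],[0.35,-0.327,0,0,0,0],[0.35,-0.327,0,0,0,0],[0.35,-0.327,0,0,0,0],[0.35,-0.327,0,0,0,0],[0.35,-0.327,0,0,0,0],[0.35,-0.327,0,0,0,0],[0.35,-0.327,0,0,0,0]]' -1
python3 -m jog '[[0.14,-0.464,0,0,0,0],[0.14,-0.464,0,0,0,0],[0.14,-0.464,0,0,0,0],[0.14,-0.464,0,0,0,0],[0.14,-0.464,0,0,0,0],[0.14,-0.464,0,0,0,0],[0.14,-0.464,0,0,0,0],[0.14,-0.464,0,0,0,0],[0.14,-0.464,0,0,0,0],[0.14,-0.464,0,0,0,0],[0.14,-0.464,0,0,0,0]]'
```

```text
clock: 1.2
position: [0.4224, -0.2429, 0.2056]
tool_rot: [180.0, -0.0, 12.6]
wrist_force: [1.6, -1.2, 0.6]
opening: 0.0173
finger_force: 0.0
clock: 2.12
position: [0.4526, 0.1826, 0.2056]
tool_rot: [180.0, -0.0, 12.6]
wrist_force: [0.8, -0.7, 1.0]
opening: 0.0004
finger_force: 0.0
```

```bash
python3 -m jog '[[0,-0.1,0.2,0,0,0],[0,-0.1,0.4,0,0,0],[0,-0.05,0.4,0,0,0],[0,0,0.25,0,0,0],[0,0,0,0,0,0]]'
python3 - <<'E'
from h import *
im=crop("top",145,180,120,75,6,"pics/t2.png")
print(observe()['position'])
E
```

```text
clock: 2.53
position: [0.4464, 0.1996, 0.102]
tool_rot: [180.0, 0.3, 12.6]
wrist_force: [-0.2, -1.6, -0.7]
opening: 0.0005
finger_force: 0.0
[0.44744191 0.20004712 0.10428048]
```

View pics/t2.png

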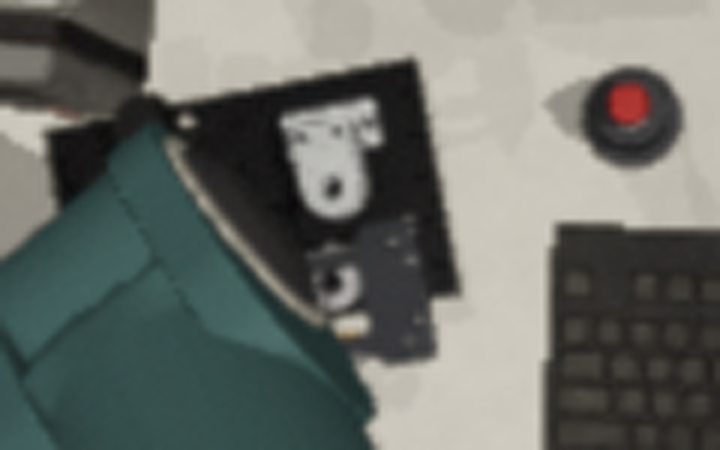

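The gripper, near (370,290), hides the knob. The ear bore is unchanged at (332,187), and the eye is visible at (331,284). I'll go on by feel.

```bash
python3 -m jog '[[0.05,-0.08,0.1,0,0,0],[0.04,-0.08,0.15,0,0,0],[0,0,0.15,0,0,0],[0,0,0.05,0,0,0],[0,0,0,0,0,0],[0,0,0,0,0,0]]'
```

```text
clock: 3.08
position: [0.4529, 0.2142, 0.0698]
tool_rot: [-180.0, -0.0, 12.6]
wrist_force: [0.2, 0.1, 1.3]
opening: -0.0002
finger_force: 0.0
```

```bash
python3 -m jog '[[0.025,0,0,0,0,0],[0.025,0,0,0,0,0],[0.025,0,0,0,0,0],[0.025,0,0,0,0,0],[0.025,0,0,0,0,0],[0.025,0,0,0,0,0],[0.025,0,0,0,0,0],[0.025,0,0,0,0,0]]'
python3 -m jog '[[0.025,0,0,0,0,0],[0.025,0,0,0,0,0],[0.025,0,0,0,0,0],[0.025,0,0,0,0,0]]'
```

```text
clock: 3.75
position: [0.4683, 0.2175, 0.0693]
tool_rot: [180.0, 0.0, 12.6]
wrist_force: [-2.7, -2.2, -0.8]
opening: 0.0001
finger_force: 1.3
clock: 4.08
position: [0.4763, 0.2196, 0.0694]
tool_rot: [-180.0, 0.0, 12.6]
wrist_force: [-2.5, -2.7, -0.2]
opening: 0.0005
finger_force: 1.0
```

```bash
python3 -m jog '[[0.025,0,0,0,0,0],[0.025,0,0,0,0,0],[0.025,0,0,0,0,0],[0.025,0,0,0,0,0],[0.025,0,0,0,0,0],[0.025,0,0,0,0,0],[0,0,0,0,0,0]]'
python3 -m jog '[[0.012,0,0,0,0,0],[0.012,0,0,0,0,0],[0,0,0,0,0,0]]'
```

```text
clock: 4.67
position: [0.4884, 0.2223, 0.0695]
tool_rot: [-180.0, -0.0, 12.6]
wrist_force: [1.0, 0.4, -0.5]
opening: 0.0005
finger_force: 0.3
clock: 4.92
position: [0.4899, 0.2227, 0.0695]
tool_rot: [-180.0, -0.0, 12.6]
wrist_force: [-0.8, -1.3, -1.0]
opening: 0.0002
finger_force: 0.5
```

Run:
```python
from h import *
im=crop("top",165,190,60,60,10,"pics/t3.png")
s=crop("scene",195,195,70,60,10,"pics/s3.png")
cv2.imwrite("pics/ts3.png",np.hstack([cv2.imread("pics/t3.png")[:600,:400*1],cv2.imread("pics/s3.png")[:600,:400]]))
```

```text
(no output)
```

View pics/ts3.png

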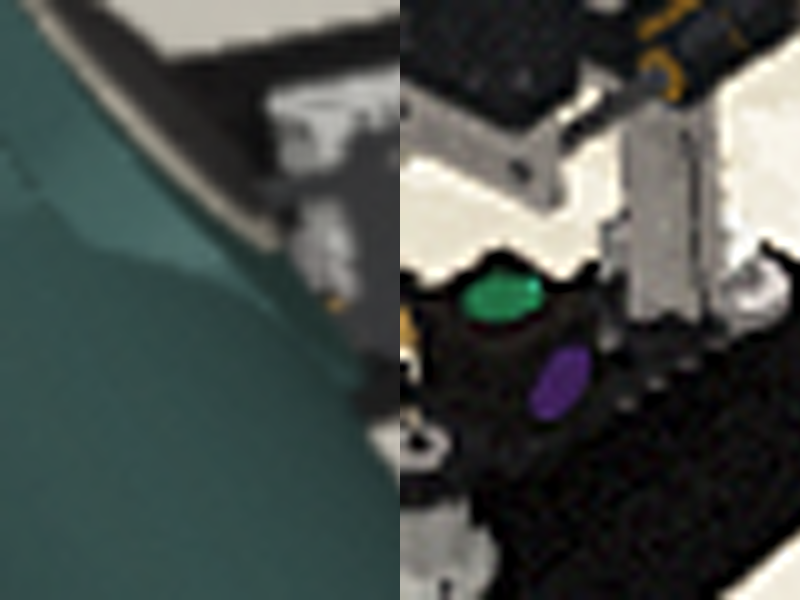

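The gripper covers the eye in the top half. In the scene half the finger stands behind the knob near (660,310), with the lug eye at about (755,290) just short of the yoke. I'll keep going in small steps.

```bash
python3 -m jog '[[0.0125,0,0,0,0,0],[0.0125,0,0,0,0,0],[0.0125,0,0,0,0,0],[0.0125,0,0,0,0,0],[0,0,0,0,0,0]]'
for i in 1 2; do :; done; python3 -m jog '[[0.0125,0,0,0,0,0],[0.0125,0,0,0,0,0],[0,0,0,0,0,0]]'
```

```text
clock: 5.43
position: [0.4939, 0.2235, 0.0695]
tool_rot: [-180.0, -0.0, 12.6]
wrist_force: [-0.6, -2.0, 0.0]
opening: 0.0006
finger_force: 0.4
clock: 5.68
position: [0.4958, 0.224, 0.0695]
tool_rot: [-180.0, -0.0, 12.6]
wrist_force: [-0.1, -1.0, -0.8]
opening: 0.0002
finger_force: 0.4
```

```bash
python3 -m jog '[[0.0125,0,0,0,0,0],[0.0125,0,0,0,0,0],[0,0,0,0,0,0]]'
python3 -m jog '[[0.0125,0,0,0,0,0],[0,0,0,0,0,0]]'
python3 -m jog '[[0.0125,0,0,0,0,0],[0,0,0,0,0,0]]'
```

```text
clock: 5.93
position: [0.4977, 0.2244, 0.0694]
tool_rot: [-180.0, 0.0, 12.6]
wrist_force: [-0.9, -1.6, 0.8]
opening: 0.0005
finger_force: 0.6
clock: 6.1
position: [0.4983, 0.2245, 0.0694]
tool_rot: [180.0, 0.0, 12.6]
wrist_force: [-3.8, -2.7, 2.1]
opening: 0.0008
finger_force: 2.0
clock: 6.27
position: [0.4991, 0.2246, 0.0693]
tool_rot: [180.0, 0.1, 12.6]
wrist_force: [-6.1, -3.5, 2.9]
opening: 0.0005
finger_force: 2.8
```

```bash
python3 -m jog '[[0.008,0,0,0,0,0],[0,0,0,0,0,0]]'
python3 -m jog '[[-0.025,0,0,0,0,0],[-0.05,0,0,0,0,0],[-0.2,0,0,0,0,0],[-0.15,0,-0.2,0,0,0],[0,0,-0.5,0,0,0],[0,0,-0.4,0,0,0],[0,0.2,-0.2,0,0,0],[0,0.4,0,0,0,0],[0,0.4,0,0,0,0],[0,0.3,0,0,0,0],[0,0,0,0,0,0]]'
python3 - <<'E'
from h import *
t=crop("top",145,180,120,75,6,"pics/t4.png");s=crop("scene",165,180,110,95,6,"pics/s4.png")
cv2.imwrite("t4.png",t);cv2.imwrite("s4.png",s)
E
```

```text
clock: 6.43
position: [0.4996, 0.2247, 0.0693]
tool_rot: [180.0, 0.1, 12.6]
wrist_force: [-6.1, -4.4, 4.6]
opening: 0.0005
finger_force: 3.5
clock: 7.35
position: [0.4908, 0.1114, 0.1735]
tool_rot: [179.9, -0.0, 12.3]
wrist_force: [0.1, -0.8, 0.0]
opening: 0.0004
finger_force: 0.0
```

View pics/t4.png

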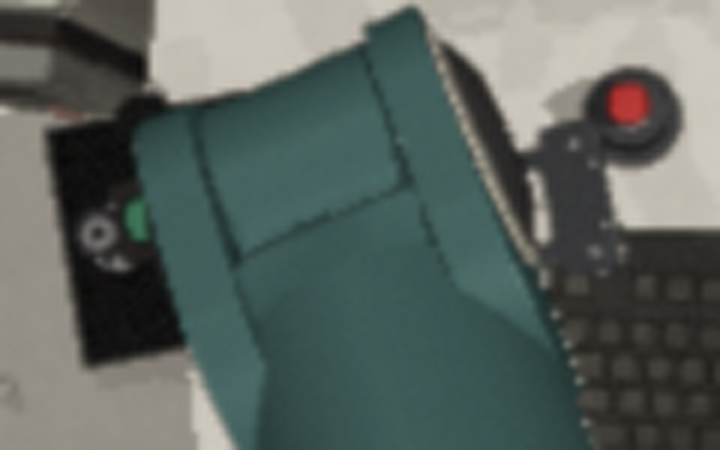

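The arm still hides the yoke and eye. The pin stand is clear at (632,112), with its red knob at (629,104), and the gripper is at about (580,200). Before going over the pin I'll check the monitor clearance and compare the pin and seat figures.

Run:
```python
from h import *
def tri(a,b):
    o1,d1=ray("top",*a);o2,d2=ray("scene",*b)
    A=np.c_[d1,-d2];t=np.linalg.lstsq(A,o2-o1,rcond=None)[0];p,q=o1+d1*t[0],o2+d2*t[1];return ((p+q)/2).round(4),np.linalg.norm(p-q).round(4)
print("monitor low-left",tri((446/1.5625,278/1.5625),(413/1.5625,252/1.5625)))
print("monitor top-left",tri((462/1.5625,222/1.5625),(411/1.5625,112/1.5625)))
T=lambda a,b:((a+.5)/6+144.5,(b+.5)/6+179.5); S=lambda a,b:((a+.5)/6+164.5,(b+.5)/6+179.5)
print("seat",tri(T(332,187),S(370,235)),"pintop",tri(T(629,104),S(546,42)),"eye",tri(T(331,284),S(428,296)))
print(observe()['position'],observe()['q'].round(1))
t=cv2.imread("t4.png");b,g,r=[t[...,i].astype(int) for i in range(3)]
ys,xs=np.nonzero((r>110)&(g<70)&(b<70));print(xs.mean(),ys.mean())
```

```text
monitor low-left (array([ 0.6348, -0.082 ,  0.1258]), np.float64(0.0175))
monitor top-left (array([ 0.6645, -0.0897,  0.4476]), np.float64(0.0008))
seat (array([0.5216, 0.1876, 0.0581]), np.float64(0.0005)) pintop (array([0.5696, 0.0246, 0.0902]), np.float64(0.0011)) eye (array([0.4687, 0.1877, 0.0491]), np.float64(0.0006))
[0.48990432 0.11563739 0.173625  ] [  11.    16.1  -32.4  110.6   10.3   56.1 -103.6]
251.8095238095238 192.95238095238096
```

```bash
python3 -m jog '[[0.08,0.15,0,0,0,0],[0.16,0.3,0,0,0,0],[0.2,0.35,0,0,0,0],[0.18,0.33,0,0,0,0],[0.11,0.2,0,0,0,0],[0,0,0.2,0,0,0],[0,0,0,0,0,0],[0,0,0,0,0,0]]' 0.1
python3 - <<'E'
from h import *
p=observe();print(p['position'],p['tool_rot'])
t=crop("top",210,165,75,60,5,"pics/t5.png");s=crop("scene",220,150,75,60,5,"pics/s5.png")
cv2.imwrite("pics/ts5.png",np.hstack([cv2.imread("pics/t5.png"),cv2.imread("pics/s5.png")]))
E
```

```text
clock: 8.12
position: [0.5694, 0.026, 0.157]
tool_rot: [-179.9, 0.1, 12.7]
wrist_force: [0.3, -0.2, -0.3]
opening: 0.0495
finger_force: 0.0
[0.56939333 0.02595328 0.15695615] [-1.79942615e+02  7.92812071e-02  1.26792632e+01]
```

View pics/ts5.png

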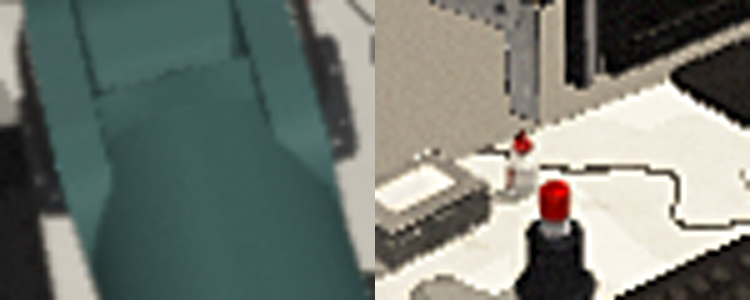

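The scene half shows the pin's knob at (555,200) below the open fingers, whose tips are near (525,110). The top view is blocked by the arm. Next: descend and grip.

```bash
python3 -m jog '[[0.01,0.018,0.2,0,0,0],[0,0,0.3,0,0,0],[0,0,0.3,0,0,0],[0,0,0.2,0,0,0],[0,0,0.14,0,0,0],[0,0,0.07,0,0,0],[0,0,0,0,0,0],[0,0,0,0,0,0]]'
python3 -m jog '[[0,0,0,0,0,0],[0,0,0,0,0,0],[0,0,0,0,0,0],[0,0,0,0,0,0],[0,0,0,0,0,0],[0,0,0,0,0,0]]' -1
```

```text
clock: 8.88
position: [0.5714, 0.024, 0.0615]
tool_rot: [180.0, -0.0, 12.6]
wrist_force: [0.1, 0.8, 0.3]
opening: 0.0516
finger_force: 0.0
clock: 9.38
position: [0.571, 0.0243, 0.0609]
tool_rot: [-180.0, -0.0, 12.6]
wrist_force: [-0.7, 2.9, 2.8]
opening: 0.0215
finger_force: 30.0
```

```bash
python3 -m jog '[[0,0,-0.04,0,0,0],[0,0,-0.12,0,0,0],[0,0,-0.3,0,0,0],[0,0,-0.3,0,0,0],[0,0,-0.2,0,0,0],[0,0,-0.1,0,0,0],[0,0,0,0,0,0],[0,0,0,0,0,0]]'
python3 - <<'E'
from h import *
o=observe();print(o['position'],o['tool_rot'],o['wrist_force'],o['opening'])
s=crop("scene",220,140,75,75,8,"pics/s6.png");cv2.imwrite("s6.png",s)
E
```

```text
clock: 10.05
position: [0.5708, 0.0233, 0.1453]
tool_rot: [180.0, 0.0, 12.6]
wrist_force: [-0.4, 0.1, -1.4]
opening: 0.0214
finger_force: 30.0
[0.57081313 0.02332755 0.14527958] [1.79979987e+02 4.59687442e-03 1.25754791e+01] [-0.40818698  0.13227923 -1.37333672] 0.021350756747808015
```

View pics/s6.png

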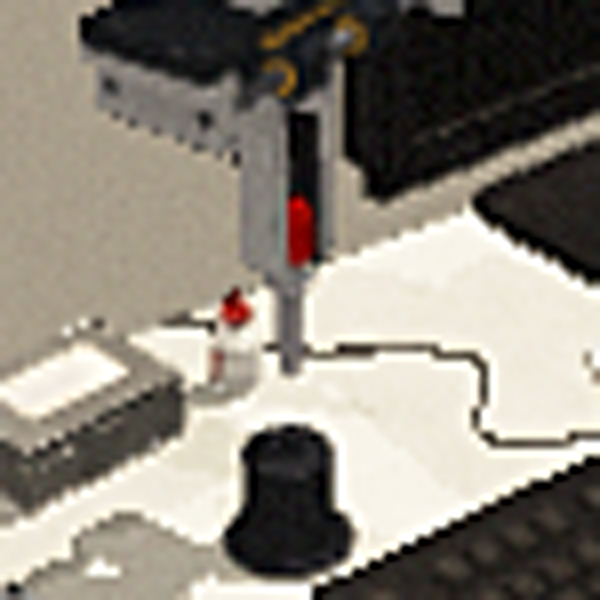

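The pin hangs upright in the fingers: its knob is at (300,230), its tip at about (290,372), and the stand below is empty.

Run:
```python
from h import *
f=lambda a,b:((a+.5)/8+219.5,(b+.5)/8+139.5)
print(onz("scene",*f(290,372),.0914), onz("scene",*f(297,275),.14))
x=np.array([.976,.218]);y=np.array([.218,-.976])
d=np.array([.5213,.1878])-np.array([.5708,.0233]);print(d@x/.08,d@y/.08)
c=calibration
print(proj("scene",[.5705,.0235,.0914]),f(290,372))
```

```text
[0.57069105 0.02332696 0.0914    ] [0.56947771 0.01959978 0.14      ]
-0.1556374999999999 -2.1417874999999995
[255.80873221 186.10201871] (255.8125, 186.0625)
```

```bash
python3 -m jog '[[-0.01,-0.1,0,0,0,0],[-0.02,-0.25,0,0,0,0],[-0.03,-0.4,0,0,0,0],[-0.03,-0.4,0,0,0,0],[-0.03,-0.4,0,0,0,0],[-0.02,-0.3,0,0,0,0],[-0.02,-0.2,0,0,0,0],[0,-0.09,0,0,0,0],[0,0,0.1,0,0,0],[0,0,0.1,0,0,0],[0,0,0,0,0,0],[0,0,0,0,0,0]]'
python3 - <<'E'
from h import *
o=observe();print(o['position'],o['tool_rot'],o['wrist_force'],o['opening'])
t=crop("top",180,190,50,60,8,"pics/t7.png");s=crop("scene",200,190,50,60,8,"pics/s7.png")
cv2.imwrite("pics/ts7.png",np.hstack([cv2.imread("pics/t7.png"),cv2.imread("pics/s7.png")]))
p=o['position'];print("tip px",proj("scene",[p[0],p[1],p[2]-.0539]),"seat px",proj("scene",[.521,.188,.06]))
E
```

```text
clock: 11.1
position: [0.5211, 0.1866, 0.1285]
tool_rot: [180.0, 0.1, 12.5]
wrist_force: [0.8, 0.4, -0.2]
opening: 0.0214
finger_force: 30.0
[0.52105407 0.18659515 0.12845206] [1.79986349e+02 9.93654552e-02 1.25002719e+01] [ 0.75969615  0.40871866 -0.23382071] 0.021446957748466184
tip px [226.22784155 214.63060699] seat px [226.14695741 218.40859409]
```

View pics/ts7.png

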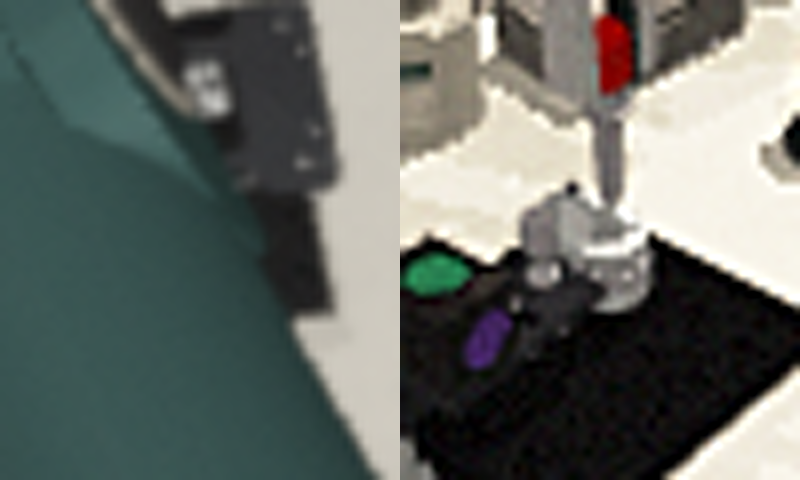

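In the scene half the pin's tip, at (612,200), stands just over the upper ear's bore around (615,235), and the lug is now inside the yoke. Next I lower it gently, watching the force.

```bash
python3 -m jog '[[0,-0.0125,0.06,0,0,0],[0,0,0.06,0,0,0],[0,0,0.03,0,0,0],[0,0,0,0,0,0]]'
python3 -m jog '[[0,0,0.02,0,0,0],[0,0,0.02,0,0,0],[0,0,0,0,0,0]]'
python3 -m jog '[[0,0,0.02,0,0,0],[0,0,0.02,0,0,0],[0,0,0,0,0,0]]'
```

```text
clock: 11.53
position: [0.5206, 0.1887, 0.1167]
tool_rot: [-180.0, 0.1, 12.6]
wrist_force: [0.1, 0.6, -1.5]
opening: 0.0215
finger_force: 30.0
clock: 11.78
position: [0.5208, 0.189, 0.114]
tool_rot: [-180.0, 0.0, 12.6]
wrist_force: [-0.1, 0.3, -0.4]
opening: 0.0212
finger_force: 30.0
clock: 12.03
position: [0.5208, 0.1889, 0.1108]
tool_rot: [-180.0, 0.0, 12.6]
wrist_force: [0.3, -0.4, -1.3]
opening: 0.0215
finger_force: 30.0
```

```bash
python3 -m jog '[[0,0,0.02,0,0,0],[0,0,0.02,0,0,0],[0,0,0,0,0,0]]'
python3 -m jog '[[0,0,0.02,0,0,0],[0,0,0,0,0,0]]'
```

```text
clock: 12.28
position: [0.5208, 0.1889, 0.1075]
tool_rot: [-180.0, 0.0, 12.6]
wrist_force: [0.0, 0.5, -1.3]
opening: 0.0215
finger_force: 30.0
clock: 12.45
position: [0.5208, 0.1889, 0.106]
tool_rot: [-180.0, 0.0, 12.6]
wrist_force: [-0.1, -0.2, -1.7]
opening: 0.0216
finger_force: 30.0
```

```bash
python3 -m jog '[[0,0,0.02,0,0,0],[0,0,0,0,0,0]]'
python3 -m jog '[[0,0,0.02,0,0,0],[0,0,0,0,0,0]]'
python3 -m jog '[[0,0,0.02,0,0,0],[0,0,0,0,0,0]]'
```

```text
clock: 12.62
position: [0.5208, 0.1889, 0.1044]
tool_rot: [-180.0, 0.0, 12.6]
wrist_force: [0.1, 0.5, -1.0]
opening: 0.0214
finger_force: 30.0
clock: 12.78
position: [0.5209, 0.1889, 0.1028]
tool_rot: [-180.0, 0.0, 12.6]
wrist_force: [0.3, -0.3, -1.4]
opening: 0.0213
finger_force: 30.0
clock: 12.95
position: [0.5209, 0.1889, 0.1012]
tool_rot: [-180.0, 0.0, 12.6]
wrist_force: [1.3, -1.1, -0.9]
opening: 0.0215
finger_force: 30.0
```

```bash
python3 -m jog '[[0,0.005,0.02,0,0,0],[0,0,0,0,0,0]]'
python3 -m jog '[[0,0,0.02,0,0,0],[0,0,0,0,0,0]]'
python3 -m jog '[[0,0,0.02,0,0,0],[0,0,0,0,0,0]]'
```

```text
clock: 13.12
position: [0.521, 0.1885, 0.0996]
tool_rot: [-180.0, 0.0, 12.6]
wrist_force: [1.0, -0.6, -0.1]
opening: 0.0214
finger_force: 30.0
clock: 13.28
position: [0.521, 0.1886, 0.098]
tool_rot: [-180.0, 0.0, 12.6]
wrist_force: [0.7, 0.3, -0.9]
opening: 0.0213
finger_force: 30.0
clock: 13.45
position: [0.521, 0.1886, 0.0965]
tool_rot: [-180.0, 0.0, 12.6]
wrist_force: [1.1, -0.1, -1.3]
opening: 0.0219
finger_force: 30.0
```

```bash
for k in 1; do :; done
python3 -m jog '[[0,0,0.02,0,0,0],[0,0,0,0,0,0]]'
python3 -m jog '[[0,0,0.02,0,0,0],[0,0,0,0,0,0]]'
python3 -m jog '[[0,0,0.02,0,0,0],[0,0,0,0,0,0]]'
```

```text
clock: 13.62
position: [0.521, 0.1886, 0.0949]
tool_rot: [-180.0, 0.0, 12.6]
wrist_force: [1.2, 0.7, -1.7]
opening: 0.0214
finger_force: 30.0
clock: 13.78
position: [0.5209, 0.1886, 0.0933]
tool_rot: [-180.0, 0.0, 12.6]
wrist_force: [0.7, 1.6, -1.5]
opening: 0.0216
finger_force: 30.0
clock: 13.95
position: [0.521, 0.1886, 0.0917]
tool_rot: [-180.0, 0.0, 12.6]
wrist_force: [2.3, 0.4, -0.8]
opening: 0.0214
finger_force: 30.0
```

```bash
python3 -m jog '[[0.005,0,0.02,0,0,0],[0,0,0,0,0,0]]'
python3 -m jog '[[0,0,0.02,0,0,0],[0,0,0,0,0,0]]'
python3 -m jog '[[0,0,0.02,0,0,0],[0,0,0,0,0,0]]'
```

```text
clock: 14.12
position: [0.5213, 0.1886, 0.09]
tool_rot: [-180.0, 0.0, 12.6]
wrist_force: [0.3, -0.6, -1.0]
opening: 0.0213
finger_force: 30.0
clock: 14.28
position: [0.5212, 0.1886, 0.0884]
tool_rot: [-180.0, 0.0, 12.6]
wrist_force: [1.4, -1.4, -1.3]
opening: 0.0215
finger_force: 30.0
clock: 14.45
position: [0.5213, 0.1886, 0.0868]
tool_rot: [-180.0, 0.0, 12.6]
wrist_force: [0.6, 0.6, -1.1]
opening: 0.0213
finger_force: 30.0
```

```bash
python3 -m jog '[[0,0,0.02,0,0,0],[0,0,0.02,0,0,0],[0,0,0,0,0,0]]'
python3 -m jog '[[0,0,0.02,0,0,0],[0,0,0.02,0,0,0],[0,0,0,0,0,0]]'
python3 -m jog '[[0,0,0.02,0,0,0],[0,0,0.02,0,0,0],[0,0,0,0,0,0]]'
```

```text
clock: 14.7
position: [0.5212, 0.1886, 0.0835]
tool_rot: [-180.0, 0.0, 12.6]
wrist_force: [0.6, 0.2, -2.1]
opening: 0.0213
finger_force: 30.0
clock: 14.95
position: [0.5212, 0.1887, 0.0803]
tool_rot: [-180.0, 0.0, 12.6]
wrist_force: [0.6, -0.4, -2.3]
opening: 0.0211
finger_force: 30.0
clock: 15.2
position: [0.5213, 0.1886, 0.0771]
tool_rot: [-180.0, 0.0, 12.6]
wrist_force: [0.2, 0.2, -1.8]
opening: 0.0212
finger_force: 30.0
```

```bash
python3 -m jog '[[0,0,0.02,0,0,0],[0,0,0.02,0,0,0],[0,0,0,0,0,0]]'
python3 -m jog '[[0,0,0.02,0,0,0],[0,0,0.01,0,0,0],[0,0,0,0,0,0]]'
python3 -m jog '[[0,0,0.01,0,0,0],[0,0,0,0,0,0]]'
python3 -m jog '[[0,0,0.01,0,0,0],[0,0,0,0,0,0]]'
```

```text
clock: 15.45
position: [0.5213, 0.1886, 0.0739]
tool_rot: [-180.0, 0.0, 12.6]
wrist_force: [0.8, 0.1, -2.1]
opening: 0.0212
finger_force: 30.0
clock: 15.7
position: [0.5213, 0.1887, 0.0717]
tool_rot: [-180.0, 0.0, 12.6]
wrist_force: [0.3, 0.7, -2.3]
opening: 0.0212
finger_force: 30.0
clock: 15.87
position: [0.5213, 0.1887, 0.071]
tool_rot: [-180.0, 0.0, 12.6]
wrist_force: [-0.7, -0.0, -0.2]
opening: 0.0211
finger_force: 30.0
clock: 16.03
position: [0.5214, 0.1887, 0.0702]
tool_rot: [-180.0, 0.0, 12.6]
wrist_force: [0.8, 0.8, -0.9]
opening: 0.0214
finger_force: 30.0
```

```bash
python3 -m jog '[[0,0,0.01,0,0,0],[0,0,0,0,0,0]]'
python3 -m jog '[[0,0,0.008,0,0,0],[0,0,0,0,0,0]]'
python3 -m jog '[[0,0,0.006,0,0,0],[0,0,0,0,0,0]]'
```

```text
clock: 16.2
position: [0.5213, 0.1887, 0.0694]
tool_rot: [-180.0, 0.0, 12.6]
wrist_force: [0.1, 0.9, 1.4]
opening: 0.0211
finger_force: 30.0
clock: 16.37
position: [0.5214, 0.1887, 0.0689]
tool_rot: [-180.0, -0.0, 12.6]
wrist_force: [-0.4, -0.6, 3.5]
opening: 0.0213
finger_force: 30.0
clock: 16.53
position: [0.5215, 0.1888, 0.0687]
tool_rot: [-180.0, -0.0, 12.6]
wrist_force: [-2.2, 0.7, 8.8]
opening: 0.0217
finger_force: 30.0
```

The collar is seated: the force rises to 8.8 N at exactly the expected height. Next I release with a small opening so the fingers clear the finger knob, then rise.

```bash
python3 -m jog '[[0,0,-0.003,0,0,0],[0,0,0,0,0,0],[0,0,0,0,0,0],[0,0,0,0,0,0]]' -0.4
python3 -m jog '[[0,0,-0.03,0,0,0],[0,0,-0.08,0,0,0],[0,0,-0.15,0,0,0],[0,0,-0.3,0,0,0],[0,0,-0.4,0,0,0],[0,0,-0.3,0,0,0],[0,0.2,0,0,0,0],[0,0.4,0,0,0,0],[0,0.4,0,0,0,0],[0,0.4,0,0,0,0],[0,0.4,0,0,0,0],[0,0,0,0,0,0]]'
python3 - <<'E'
from h import *
s=get_image("scene");t=get_image("top")
for n,im in(("scene",s),("top",t)):
    b,g,r=[im[...,i].astype(int) for i in range(3)]
    m=((r>110)&(g<70)&(b<70)).astype('uint8');k,_,st,ce=cv2.connectedComponentsWithStats(m)
    for i in range(1,k):
        if st[i,4]>4: print(n,st[i],ce[i])
    print(n,"expected knob top/bottom",proj(n,[.5213,.1885,.097]),proj(n,[.5213,.1885,.073]))
E
```

```text
clock: 16.87
position: [0.5213, 0.1886, 0.0685]
tool_rot: [180.0, 0.0, 12.6]
wrist_force: [-0.1, -0.5, 0.2]
opening: 0.0284
finger_force: 0.0
clock: 17.87
position: [0.554, 0.0416, 0.1703]
tool_rot: [179.9, -0.0, 12.2]
wrist_force: [-0.2, -0.5, -0.9]
opening: 0.0283
finger_force: 0.0
scene [489  19  16  36 143] [496.81118881  37.14685315]
scene [248 177   3   3   7] [249.         178.28571429]
scene [223 208   7   9  51] [225.78431373 212.07843137]
scene [176 233   5   7  23] [178.17391304 236.26086957]
scene expected knob top/bottom [225.27359514 209.17679314] [225.72579576 215.21418247]
top [268 163   3   2   5] [269.2 163.6]
top [195 208   6   6  28] [197.96428571 210.39285714]
top expected knob top/bottom [197.76698231 210.16897048] [198.97052386 210.6144959 ]
```

```bash
python3 - <<'E'
from h import *
t0=cv2.imread("t.png");t=get_image("top")
e=proj("top",[.4686,.1875,.05]).astype(int);print("old eye brightness before/now",t0[e[1]-4:e[1]+5,e[0]-4:e[0]+5].mean(),t[e[1]-4:e[1]+5,e[0]-4:e[0]+5].mean())
k=cv2.cvtColor(t,cv2.COLOR_BGR2GRAY)
B=lambda x,y,z:[.5213+x*.976-y*.218,.1885+x*.218+y*.976,z]
for x in(-.02,-.01,-.004,0,.004,.01):
  p=proj("top",B(x,.038,.092)).round().astype(int);print("knob x",x,k[p[1],p[0]])
E
python3 -c "from workcell import *;print(job_done())"
```

```text
old eye brightness before/now 130.440329218107 27.893004115226336
knob x -0.02 35
knob x -0.01 42
knob x -0.004 107
knob x 0 119
knob x 0.004 115
knob x 0.01 44
the job is handed in; nothing more can be done
None
```

The job is handed in: the arm is swung in against the plunger and the pin stands upright through both ears and the lug's eye with its collar on the yoke, at about 18 s of the 53 s and with readings of at most about 9 N; that the pin is through the eye is inferred from feel and from the arm's position, because the bore could not be seen.

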